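# Set out the painting corner for a finial

### The arm

A 7-joint arm with a two-finger parallel gripper is mounted at the origin on the work surface. World frame = base frame: x ahead of the robot, y to its left, z up, the work surface at z = 0. Lengths are in mm, angles in rad, forces in N, time in s.
With the tool pointing down it reaches from about 400 to 750 mm from the base axis. Payload 19.5 kg.
Tool frame: the origin (TCP) lies where the fingers leave the gripper's body, on its centre line; the fingertips stand 73 mm ahead of it and the grasp point (between the pads) lies 54 mm ahead of it; z points along the fingers, y is the direction in which the jaws open and shut (so a half turn about z gives the same grasp; the last joint's range is limited). The gripper opens to 85 mm and grips with 20 to 120 N. Pads are 22 mm wide; open, the fingers measure 114 mm over their backs; the gripper's body (76 mm by 85 mm) begins 54 mm behind the grasp point. The pads swing forward as they close: fully open they stand 13 mm farther back than shut.
Start: joints at [-1.162, 0.707, -0.028, 1.485, 0.022, 0.951, -0.075], TCP at [250.507, 517.542, 303.868] pointing down, gripper open.
Joint ranges: [-2.71, 2.71], [-0.32, 2.16], [-1.57, 1.52], [0, 2.45], [-1.46, 4.6], [0, 2.02], [-2.83, 2.83]. Speed limits (rad/s): [1.89, 1.89, 2.57, 2.57, 3.01, 3.01, 3.01].

### API

Orientations are given as a unit quaternion [w, x, y, z].
In Python, from plant import r gives the robot as it stands. The module is installed in compiled form; this text tells all that it offers.
- The arm moves only by the tool carry_out, never from a script. Its argument "targets" is a list of rows, each a list of 3 entries, a list of its own where there are three numbers: the opening, from 0 (shut) to 1 (fully open), then the shift along the tool's x, y, z in mm, then the turn about the tool's z in degrees. A call has exactly 8 rows; each row is the pose to reach, as a shift and turn from the pose commanded when the call began, along the tool's axes at that moment; what a row does not reach only later rows make up. A row lasts 1/8 s, in which the tool goes at most 62.5 mm and 10.7 degrees, less where a joint would pass 70% of its speed; a pose out of reach is approached as far as the arm can. A call with a gripper value outside its range is refused whole. The fingers move at their own pace and stop on an object; "grip_force" is the grip in N (left out, the last holds). Time passes only in rows, so rows that repeat a pose let the fingers close, or fill a call up. It gives the time, the measured TCP pose, the force and the opening at its end, in the units of the state.
- r.get_state(): the state, without advancing time (a new reading comes with each control period).
- r.grab_frame(name): name is "scene" or "top" or "wrist"; returns the picture (400x640x3 uint8, red, green, blue); there is no depth.
- r.camera_info(name): a dict with "camera_matrix" (3x3 intrinsics, pixels), "xyz" and "attitude" of the camera in the world. Camera axes: x right, y up, looking along -z (the intrinsics and any distortion apply to the point x, -y, -z); pixel columns grow to the right and rows downward; lengths in mm; the calibration is good to about 2 mm. A picture is of the moment at which its call begins: read the wrist's pose just before it. camera_info takes no time and is no camera call; for the wrist camera it gives the pose at the moment of the call.
- r.job_done(): hands the job in, once; it reports no verdict.
The state is a dict: "time_s": time; "joint_positions": joint angles; "qd": joint speeds; "joint_efforts": joint torques, N m; "tcp_pos": TCP position; "tool_rot": TCP orientation; "force": force on the tool from outside, world axes, zero at the start; "torque": the same for the moment, N m; "grip_width": finger opening in mm.
Only numpy, scipy, OpenCV 4.12 (cv2) and the standard library are available. Lean on these libraries where they do the work, as an engineer would, in place of code of your own. Each camera call takes 0.05 s, during which the arm holds its last target.

### The job

Set out the bench for painting: stand the finial upright on the centre of the banding wheel, the low tin on the centre of the plywood tile and the tape roll flat and centred on that tin's lid; stand the tub on the bench midway between the wheel and the tile, in line with both. Lay the sanding block flat on the bench straight behind the wheel (on the side away from the robot), its long side facing the wheel and a gap of 4 cm from the edge of the wheel. Leave the tall tin, the jar and the brush where they are.

Things in the scene. Friction and masses are not known exactly. Their poses are not given: they have to be found in the camera images.
- finial: Turned wooden finial (furniture ornament), 100 mm tall: round foot 54 mm across, thin neck, then a straight drum 44 mm across from 46 to 78 mm above the underside (grip here), a narrow tip above. 0.09 to 0.16 kg. Origin: centre of the underside, z up. Loose, stands upright at the start.
- tin: The low steel paint tin with a flat lid, closed: 64 mm across, 60 mm tall (half as tall as the other tin). 0.22 to 0.41 kg. Origin: centre of the underside, z up. Loose, stands upright at the start.
- tape: Roll of cream masking tape lying flat: 60 mm outer diameter, 26 mm hole, 24 mm high. 0.04 to 0.08 kg. Origin: centre of the underside, z up. Loose, lies flat at the start.
- tub: Open round white plastic water tub, straight walls: 62 mm across, 75 mm tall, wall 3 mm, empty. 0.04 to 0.08 kg. Origin: centre of the underside, z up. Loose, stands upright at the start.
- block: Cork sanding block, 50 mm (its x) by 90 mm (its y, the long side) by 28 mm high, lying flat. 0.07 to 0.12 kg. Origin: centre of the underside, z up. Loose, lies flat with its long side within 0.5 rad of y at the start.
- wheel: Banding wheel (low metal turntable for painting), fixed, does not turn: round top disc 130 mm across, its top 45 mm above the bench. Origin: on its centre axis at bench height; its axes are the world's. It stands on the robot's left or right, the tile on the other side, 340 to 372 mm apart between centres. 'Behind' it is +x, away from the robot.
- tile: Square plywood drip tile, fixed flat on the bench: 100 x 100 mm, 10 mm thick, at any small yaw. Origin: centre of the underside, on the bench.
- tall_tin: Bystander: the tall steel tin, 64 mm across and 120 mm tall, at the far side. Loose, stays where it is. Origin: centre of the underside.
- jar: Bystander: closed amber glass jar with a steel lid, 72 mm across and 110 mm tall, at the far side. Loose, stays where it is. Origin: centre of the underside.
- brush: Bystander: paint brush, 150 mm long and 20 mm high, lying flat across the bench near the robot's base. Loose, stays where it is. Origin: on the brush at bench height; the brush lies along its x axis.
Mind the look-alikes: they are no part of the job. Leave any yellow look-alike of the tub alone.

How it is judged:
By the outcome, as a careful person would: the job done as asked, in the order asked, and still so for the second after the job is handed in, with the robot touching nothing.
It also fails if it takes over 120 s, if anything falls off the work surface, if the arm or the gripper's body presses on something with over 40 N, if the wrist force passes 120 N, or if a joint passes its speed limit or range.

## Working session

There is one attempt and no reset: what is moved stays moved. The work goes in short steps, Python scripts to look and compute and a tool call to move; the robot and the scene stay as the last step left them, time stands still between calls to the robot, and variables do not carry over. Pictures are saved under pics/ and viewed, and the job is handed in when it is done.

Besides the shell and the picture viewer there is one more tool, called as name(argument=value, ...) on one line, values as JSON. carry_out: Moves the arm, as the interface text tells. Its arguments: {"type":"object","properties":{"targets":{"type":"array"},"grip_force":{"type":"number"}},"required":["targets"]}

```bash
mkdir -p pics; ls
cat > h.py <<'E'
import numpy as np, cv2
from plant import r
def R(q):
    w,x,y,z=q
    from scipy.spatial.transform import Rotation as S
    return S.from_quat([x,y,z,w]).as_matrix()
def ray(ci,u,v):
    K=np.array(ci["camera_matrix"]);a=np.array(ci["attitude"])
    A=a if a.shape==(3,3) else R(a)
    d=np.linalg.solve(K,[u,v,1.]);d=A@np.array([d[0],-d[1],-d[2]])
    return np.array(ci["xyz"],float),d
def onz(ci,u,v,z):
    o,d=ray(ci,u,v);return o+d*(z-o[2])/d[2]
def proj(ci,p):
    K=np.array(ci["camera_matrix"]);a=np.array(ci["attitude"])
    A=a if a.shape==(3,3) else R(a)
    c=A.T@(np.array(p,float)-np.array(ci["xyz"]));q=K@np.array([c[0],-c[1],-c[2]]);return q[:2]/q[2]
def save(n,im): cv2.imwrite("pics/"+n,cv2.cvtColor(im,cv2.COLOR_RGB2BGR))
E
python3 - <<'E'
from h import *
print(r.get_state())
for n in("scene","top","wrist"):
    c=r.camera_info(n);print(n,c); im=r.grab_frame(n);save(n+"0.png",im);np.save(n+"0.npy",im)
E
```

```text
pics
{'time_s': 0.0, 'joint_positions': array([-1.16170295,  0.70710061, -0.027628  ,  1.48498044,  0.02199657,
        0.95090288, -0.0755172 ]), 'qd': array([-0.00207447,  0.00074987,  0.00189722, -0.00157794,  0.00053441,
        0.00113954,  0.00059586]), 'joint_efforts': array([-1.19091346e-03, -8.83230042e+01,  1.23432264e+00, -2.36171901e+01,
        1.68412220e-02,  6.69529705e-03,  2.16157758e-05]), 'tcp_pos': array([250.43134452, 517.40056428, 303.4330603 ]), 'tool_rot': array([-1.09487943e-04,  2.23498384e-01,  9.74704148e-01, -5.33403512e-04]), 'force': array([ 1.01064175,  0.54304179, -0.04883967]), 'torque': array([-0.03601849, -0.00135318,  0.00770898]), 'grip_width': 85.6294996508778}
scene {'camera_matrix': array([[488.8190208 ,   0.        , 312.87577554],
       [  0.        , 488.8190208 , 201.51692664],
       [  0.        ,   0.        ,   1.        ]]), 'xyz': array([1557.09307911, -566.88503937,  743.42394795]), 'attitude': array([0.75114759, 0.42288938, 0.25150204, 0.44010066])}
top {'camera_matrix': array([[494.93355714,   0.        , 321.00015776],
       [  0.        , 494.93355714, 198.57542982],
       [  0.        ,   0.        ,   1.        ]]), 'xyz': array([ 403.19683729,    2.08310743, 1351.70289837]), 'attitude': array([-0.70178316, -0.04313548,  0.04219362,  0.70983056])}
wrist {'camera_matrix': array([[276.7473575 ,   0.        , 317.54684639],
       [  0.        , 276.7473575 , 201.07665355],
       [  0.        ,   0.        ,   1.        ]]), 'xyz': array([175.61924827, 553.5891896 , 373.3903004 ]), 'attitude': array([ 0.83573113, -0.13755876, -0.08657634,  0.5245337 ])}
```

View pics/top0.png

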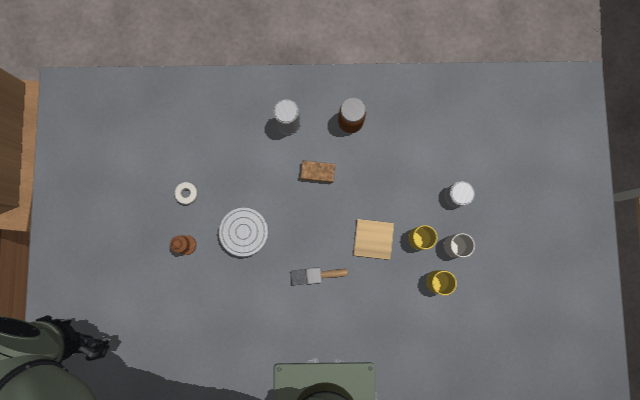

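View pics/scene0.png

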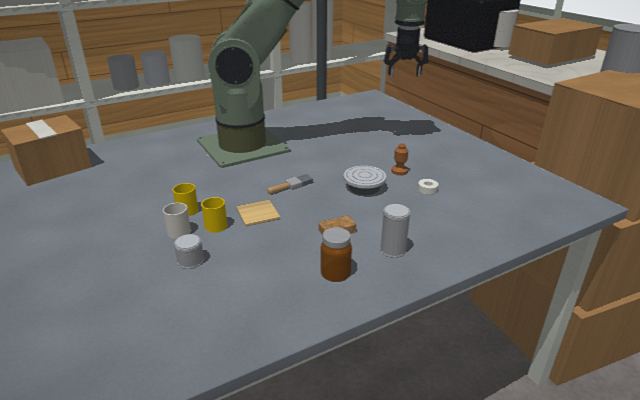

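View pics/wrist0.png

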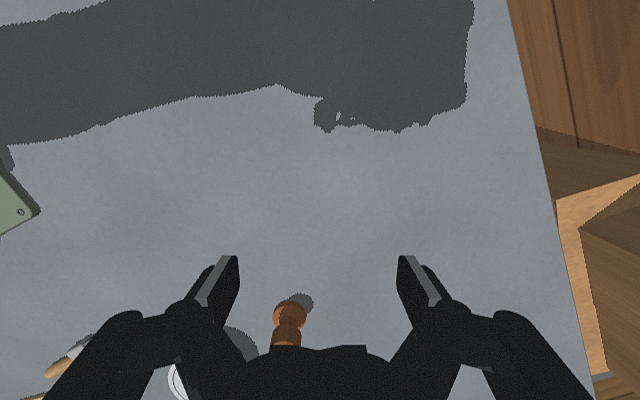

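The top view shows the finial at (182,244), tape (186,193), wheel (243,232), block (318,172), tile (374,240) and low tin (461,194). The white tub at (460,246) has yellow look-alikes at (423,238) and (441,283). The tall tin (287,112), jar (352,115) and brush (318,275) are to stay put. Next I'll enlarge crops.

Run:
```python
from h import *
im=np.load("top0.npy")
a=cv2.resize(im[150:290,160:280],None,fx=4,fy=4,interpolation=cv2.INTER_CUBIC)
b=cv2.resize(im[160:300,290:490],None,fx=4,fy=4,interpolation=cv2.INTER_CUBIC)
save("ca.png",a);save("cb.png",b)
```

```text
(no output)
```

View pics/ca.png

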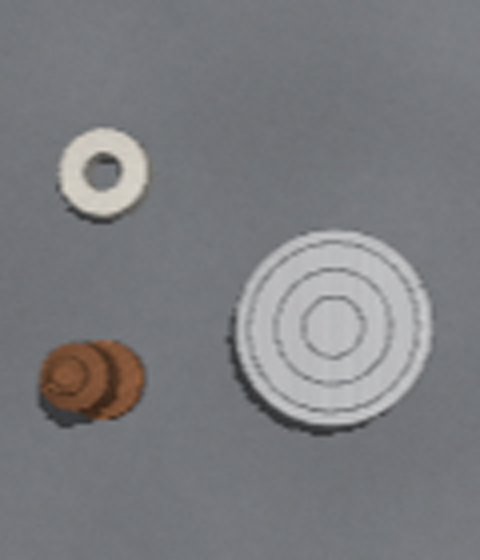

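View pics/cb.png

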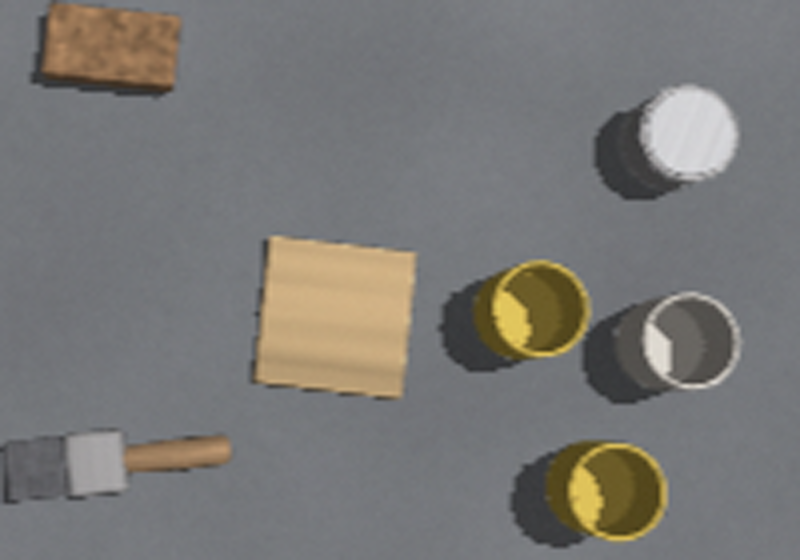

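The crops confirm the low tin at crop b (690,133), the white tub at (691,340) with the yellow tubs beside it, the tile at (335,317) and the cork block at (112,46). Crop a shows the finial's foot, tape and wheel. Now I'll measure.

```bash
cat > m.py <<'E'
from h import *
def blob(m,box,big=True):
    x0,y0,x1,y1=box
    mm=np.zeros_like(m,np.uint8);mm[y0:y1,x0:x1]=m[y0:y1,x0:x1]
    c,_=cv2.findContours(mm,cv2.RETR_EXTERNAL,cv2.CHAIN_APPROX_NONE)
    return max(c,key=cv2.contourArea)
def measure(im,ci,boxes):
    hsv=cv2.cvtColor(im,cv2.COLOR_RGB2HSV);H,S,V=[hsv[...,i].astype(int) for i in range(3)]
    masks=dict(bright=(V>150)&(S<60),wood=(S>70)&(V>40))
    for n,(k,box,z) in boxes.items():
        c=blob(masks[k],box)
        w=np.array([onz(ci,p[0][0],p[0][1],z)[:2] for p in c]).astype(np.float32)
        hull=cv2.convexHull(w)
        (cx,cy),rr=cv2.minEnclosingCircle(hull)
        e=cv2.fitEllipse(hull) if len(hull)>4 else None
        rc=cv2.minAreaRect(w);M=cv2.moments(hull)
        print(n,"circ",np.round([cx,cy,2*rr],1),"ell",np.round(e[0]+e[1],1),"rect",np.round(rc[0]+rc[1]+(rc[2],),1),"cent",np.round([M['m10']/M['m00'],M['m01']/M['m00']],1))
E
python3 - <<'E'
from m import *
im=np.load("top0.npy");ci=r.camera_info("top")
measure(im,ci,dict(wheel=("bright",(210,200,280,265),45),tape=("bright",(170,178,200,210),24),tin=("bright",(448,178,476,206),60),
 tub=("bright",(444,232,478,258),75),tile=("wood",(350,215,398,262),10),block=("wood",(296,155,340,188),28),finial=("wood",(160,230,200,262),0)))
# finial foot: visible right edge circle
for n,u,v,z in(("foot r",144/4+160,379/4+150,6),("drum r",110/4+160,376/4+150,78),("tip",68/4+160,375/4+150,100),("tub",290+691/4,160+340/4,75),("yel1",290+542/4,160+309/4,75),("yel2",290+619/4,160+491/4,75),("tall",287,112,120),("jar",352,108,110),("brushL",292,277,10),("brushR",347,273,10)):
    print(n,np.round(onz(ci,u,v,z)))
E
```

```text
wheel circ [477.8 209.6 129.3] ell [477.3 209.7 127.  127.9] rect [477.  209.7 126.9 124.   89.4] cent [477.3 209.6]
tape circ [584.8 370.   60.3] ell [585.4 370.2  57.6  59. ] rect [585.9 370.3  56.8  56.8  45.2] cent [585.5 370.1]
tin circ [ 572.  -369.2   63.7] ell [ 571.5 -368.9   59.9   63. ] rect [ 571.2 -368.9   62.5   58.9   43.2] cent [ 571.5 -368.9]
tub circ [ 434.2 -359.1   61.8] ell [ 434.5 -359.2   60.3   60.7] rect [ 434.6 -359.7   58.8   59.    43.4] cent [ 434.7 -359.3]
tile circ [ 454.5 -137.9  137.1] ell [ 454.4 -137.9  106.4  181.6] rect [ 454.6 -136.9  100.1   99.4   82.7] cent [ 454.6 -136.9]
block circ [638.6  12.1  99. ] ell [637.4  10.6  61.9 114.7] rect [638.5  12.3  89.6  52.5  82.9] cent [638.3  12.2]
finial circ [447.  381.4  69.5] ell [446.  380.6  53.6  70.8] rect [445.7 381.4  68.4  51.5  89.4] cent [446.1 380.5]
foot r [444. 343.   6.]
drum r [444. 347.  78.]
tip [445. 367. 100.]
tub [ 434. -360.   75.]
yel1 [ 455. -265.   75.]
yel2 [ 339. -310.   75.]
tall [777.  87. 120.]
jar [789. -80. 110.]
brushL [355.  83.  10.]
brushR [364. -64.  10.]
```

```bash
cat > p.py <<'E'
import sys
from h import *
# usage: p.py x y z [target heading of tool y, deg] : shift from current pose
s=r.get_state();M=R(s["tool_rot"]);p=s["tcp_pos"]
hd=np.degrees(np.arctan2(M[1,1],M[0,1]))
print("t",round(s["time_s"],2),"tcp",np.round(p,1),"yhead",round(hd,2),"j",np.round(s["joint_positions"],2),"F",np.round(s["force"],1),"w",round(s["grip_width"],1),"zdir",np.round(M[:,2],3))
a=[float(v) for v in sys.argv[1:]]
for i in range(0,len(a)-2,3):
    print("shift to",a[i:i+3],np.round(M.T@(np.array(a[i:i+3])-p),1))
E
python3 p.py 444.5 369.5 220 444.5 369.5 112.5
```

```text
t 0.15 tcp [250.4 517.4 303.5] yhead 64.17 j [-1.16  0.71 -0.03  1.48  0.02  0.95 -0.08] F [ 0.7 -0.   0.6] w 85.2 zdir [-0.    -0.001 -1.   ]
shift to [444.5, 369.5, 220.0] [-239.1  -48.5   83.6]
shift to [444.5, 369.5, 112.5] [-239.1  -48.5  191.1]
```

carry_out(targets=[[1, [-30, -6, 10], 0], [1, [-80, -16, 28], 0], [1, [-135, -27, 47], 0], [1, [-190, -38, 66], 0], [1, [-225, -46, 79], 0], [1, [-239, -48.5, 84], 0], [1, [-239, -48.5, 84], 0], [1, [-239, -48.5, 84], 0]], grip_force=40)

```text
time_s: 1.15
tcp_pos: [443.4, 371.1, 220.3]
tool_rot: [-0.0, 0.223, 0.975, 0.0]
force: [0.0, 0.7, -0.2]
grip_width: 85.7
```

```bash
python3 p.py 444.5 369.5 112.5
python3 - <<'E'
from h import *
ci=r.camera_info("wrist");im=r.grab_frame("wrist");save("w1.png",im)
print(ci["xyz"]);print([np.round(proj(ci,(444.5,369.5,z))) for z in (0,62,100)])
E
```

```text
t 1.15 tcp [443.4 371.1 220.3] yhead 64.28 j [-0.72  0.82 -0.07  1.57  0.08  0.75  0.3 ] F [ 0.   0.7 -0.2] w 85.7 zdir [-0.     0.001 -1.   ]
shift to [444.5, 369.5, 112.5] [ -1.7  -1.  107.8]
[368.49000194 406.97245916 290.25678172]
[array([316., 189.]), array([316., 209.]), array([316., 227.])]
```

View pics/w1.png

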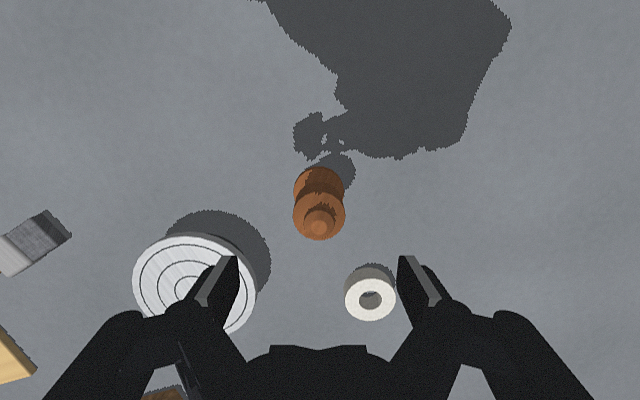

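The tip of the finial shows at (319,226), about 3 px from my prediction of (316,227), so the position agrees. The pads will straddle it. I'm going down to grip.

carry_out(targets=[[1, [-1.5, -1, 20], 0], [1, [-1.5, -1, 55], 0], [1, [-1.5, -1, 90], 0], [1, [-1.5, -1, 107], 0], [1, [-1.5, -1, 107.5], 0], [0.3, [-1.5, -1, 107.5], 0], [0.3, [-1.5, -1, 107.5], 0], [0.3, [-1.5, -1, 107.5], 0]], grip_force=40)

```text
time_s: 2.2
tcp_pos: [445.7, 368.5, 113.3]
tool_rot: [0.0, 0.224, 0.975, 0.001]
force: [0.4, 0.6, 8.6]
grip_width: 43.2
```

```bash
python3 p.py 477.3 209.7 230
```

```text
t 2.2 tcp [445.7 368.5 113.3] yhead 64.17 j [-0.72  0.98 -0.06  1.64  0.1   0.52  0.29] F [0.4 0.6 8.6] w 43.2 zdir [ 0.001  0.001 -1.   ]
shift to [477.3, 209.7, 230.0] [ -97.7 -129.  -116.8]
```

carry_out(targets=[[0.2, [0, 0, -25], 0], [0.2, [-5, -6, -70], 0], [0.2, [-25, -33, -105], 0], [0.2, [-52, -69, -116], 0], [0.2, [-77, -102, -116], 0], [0.2, [-92, -122, -116], 0], [0.2, [-97.7, -129, -116], 0], [0.2, [-97.7, -129, -116], 0]])

```text
time_s: 3.2
tcp_pos: [477.2, 209.8, 228.6]
tool_rot: [0.0, 0.224, 0.975, 0.0]
force: [-0.7, -0.1, 0.5]
grip_width: 43.1
```

```bash
python3 p.py 477.3 209.7 159
python3 - <<'E'
from h import *
ci=r.camera_info("wrist");im=r.grab_frame("wrist");save("w2.png",im)
im=r.grab_frame("scene");save("s2.png",cv2.resize(im[100:260,280:480],None,fx=3,fy=3))
E
```

```text
t 3.2 tcp [477.2 209.8 228.6] yhead 64.16 j [-0.41  0.74 -0.11  1.77  0.13  0.64  0.52] F [-0.7 -0.1  0.5] w 43.1 zdir [ 0.  0. -1.]
shift to [477.3, 209.7, 159.0] [-0.2 -0.1 69.6]
```

View pics/s2.png

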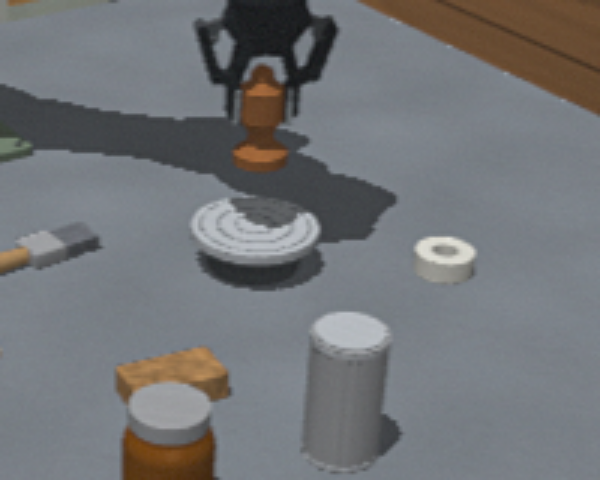

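View pics/w2.png

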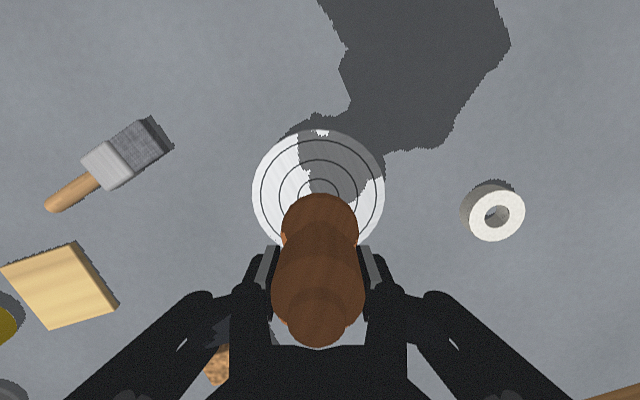

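The finial hangs upright over the wheel's rings in both views. I'm lowering it and letting go.

carry_out(targets=[[0.2, [0, 0, 20], 0], [0.2, [0, 0, 45], 0], [0.2, [0, 0, 62], 0], [0.2, [0, 0, 68], 0], [0.2, [0, 0, 70], 0], [0.2, [0, 0, 70.5], 0], [0.2, [0, 0, 70.5], 0], [0.2, [0, 0, 70.5], 0]])

```text
time_s: 4.3
tcp_pos: [477.3, 209.8, 158.3]
tool_rot: [0.0, 0.223, 0.975, 0.0]
force: [0.2, 2.6, 5.9]
grip_width: 43.0
```

```bash
python3 p.py
```

```text
t 4.3 tcp [477.3 209.8 158.3] yhead 64.17 j [-0.43  0.85 -0.09  1.83  0.15  0.46  0.5 ] F [0.2 2.6 5.9] w 43.0 zdir [ 0.001  0.001 -1.   ]
```

carry_out(targets=[[1, [0, 0, 0], 0], [1, [0, 0, 0], 0], [1, [0, 0, 0], 0], [1, [0, 0, -20], 0], [1, [0, 0, -60], 0], [1, [0, 0, -90], 0], [1, [0, 0, -100], 0], [1, [0, 0, -100], 0]])

```text
time_s: 5.3
tcp_pos: [477.2, 209.5, 257.8]
tool_rot: [0.0, 0.224, 0.975, 0.0]
force: [-0.3, 0.1, -1.1]
grip_width: 85.4
```

```bash
python3 p.py 571.5 -369 200
python3 - <<'E'
from h import *
im=r.grab_frame("scene");save("s3.png",cv2.resize(im[100:260,280:480],None,fx=3,fy=3))
im=r.grab_frame("wrist");save("w3.png",im)
E
```

```text
t 5.3 tcp [477.2 209.5 257.8] yhead 64.16 j [-0.41  0.69 -0.12  1.74  0.12  0.72  0.53] F [-0.3  0.1 -1.1] w 85.4 zdir [ 0.  0. -1.]
shift to [571.5, -369.0, 200.0] [-337.  -479.6   57.8]
```

View pics/s3.png

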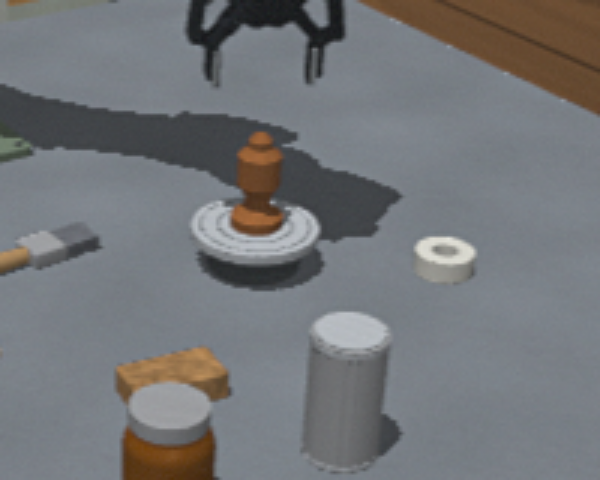

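View pics/w3.png

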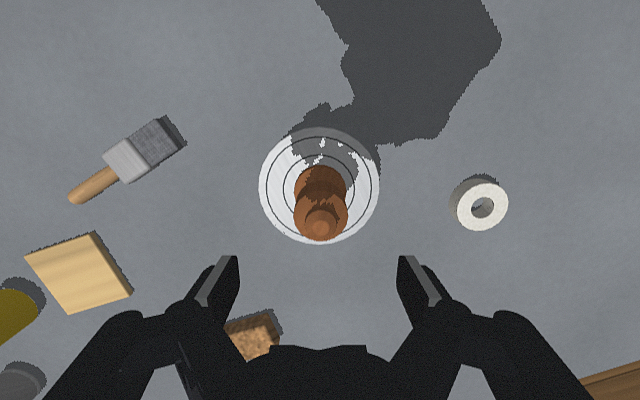

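The finial stands upright on the inner rings of the wheel; in the wrist view its foot is at about (321,185) and the wheel centre at (319,186). Next is the low tin.

carry_out(targets=[[1, [-17, -24, 0], 3], [1, [-47, -67, 0], 7], [1, [-80, -115, 0], 12], [1, [-114, -163, 0], 17], [1, [-148, -211, 0], 22], [1, [-182, -259, 0], 27], [1, [-216, -307, 0], 32], [1, [-250, -355, 10], 36]])

```text
time_s: 6.4
tcp_pos: [547.5, -220.9, 247.1]
tool_rot: [-0.0, 0.515, 0.857, -0.0]
force: [0.7, 0.7, 0.1]
grip_width: 85.4
```

```bash
python3 p.py 571.5 -369 180
```

```text
t 6.4 tcp [ 547.5 -220.9  247.1] yhead 28.03 j [ 0.34  0.8  -0.03  1.5   0.03  0.84  0.79] F [0.7 0.7 0.1] w 85.4 zdir [-0.  0. -1.]
shift to [571.5, -369.0, 180.0] [-142.   -48.4   67.1]
```

carry_out(targets=[[1, [-45, -15, 15], 0], [1, [-90, -31, 40], 0], [1, [-125, -43, 58], 0], [1, [-140, -48, 66], 0], [1, [-142, -48.4, 67], 0], [1, [-142, -48.4, 67], 0], [1, [-142, -48.4, 67], 0], [1, [-142, -48.4, 67], 0]])

```text
time_s: 7.4
tcp_pos: [572.1, -366.5, 181.4]
tool_rot: [0.0, 0.513, 0.858, 0.0]
force: [0.3, 0.3, 0.0]
grip_width: 85.5
```

```bash
python3 p.py 571.5 -369 92
python3 - <<'E'
from h import *
ci=r.camera_info("wrist");im=r.grab_frame("wrist");save("w4.png",im)
print([np.round(proj(ci,(571.5,-369,z))) for z in (0,60)])
im=r.grab_frame("top");np.save("top1.npy",im)
E
```

```text
t 7.4 tcp [ 572.1 -366.5  181.4] yhead 28.21 j [ 0.54  1.02 -0.05  1.18  0.05  0.95  0.98] F [0.3 0.3 0. ] w 85.5 zdir [ 0. -0. -1.]
shift to [571.5, -369.0, 92.0] [-1.9 -1.7 89.4]
[array([316., 201.]), array([315., 227.])]
```

View pics/w4.png

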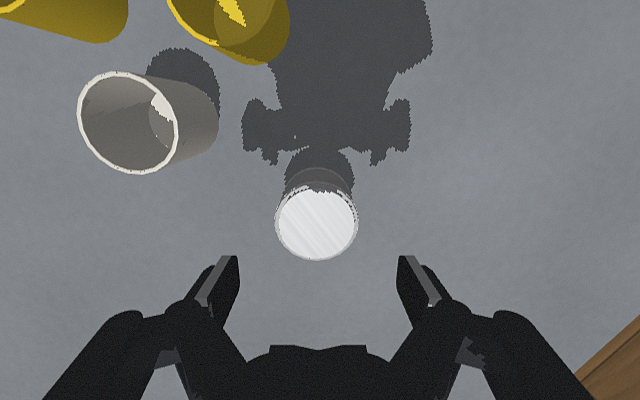

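Run:
```python
from m import *
im=cv2.cvtColor(cv2.imread("pics/w4.png"),cv2.COLOR_BGR2RGB)
ci=r.camera_info("wrist")
hsv=cv2.cvtColor(im,cv2.COLOR_RGB2HSV).astype(int)
m=((hsv[...,2]>165)&(hsv[...,1]<60))
c=blob(m,(260,150,370,275))
w=np.array([onz(ci,p[0][0],p[0][1],60)[:2] for p in c]).astype(np.float32)
print("tin wrist",cv2.minEnclosingCircle(w), cv2.boundingRect(c))
hull=w[:,0]; 
# least squares circle on lower edge pts
pc=c[:,0,:];k=pc[:,1]>205;ww=w[k].astype(float)
A=np.c_[2*ww,np.ones(len(ww))];s=np.linalg.lstsq(A,(ww**2).sum(1),rcond=None)[0];print(s[:2],2*np.sqrt(s[2]+s[0]**2+s[1]**2))
im=np.load("top1.npy");save("t1.png",cv2.resize(im[150:290,170:310],None,fx=4,fy=4,interpolation=cv2.INTER_CUBIC))
```

```text
tin wrist ((570.3247680664062, -366.3238830566406), 31.64268684387207) (274, 186, 85, 75)
[ 570.42660767 -366.55263685] 61.860950708229716
```

View pics/t1.png

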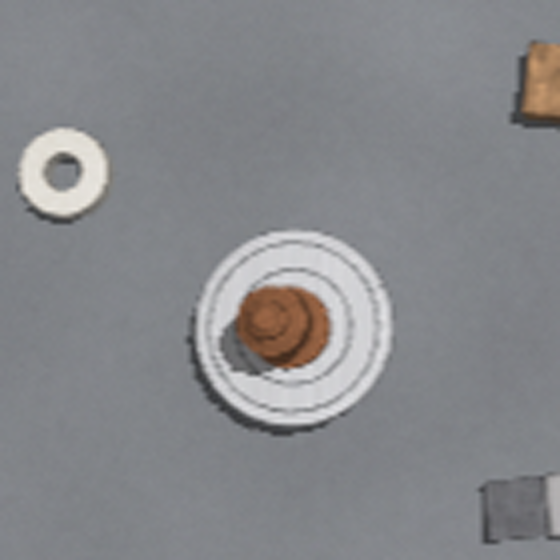

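```bash
python3 - <<'E'
from h import *
ci=r.camera_info("top")
f=lambda p:np.round((proj(ci,p)-[170,150])*4)
print("tip",f((477.3,209.7,145)),"foot edges",f((477.3,209.7-27,48)),f((477.3-27,209.7,48)),"wheel c",f((477.3,209.7,45)))
E
python3 p.py 571.5 -368.7 92
```

```text
tip [266. 316.] foot edges [332. 324.] [291. 366.] wheel c [292. 325.]
t 7.5 tcp [ 572.  -366.7  181.2] yhead 28.19 j [ 0.54  1.02 -0.05  1.18  0.05  0.95  0.98] F [ 0.5  0.4 -0.2] w 85.5 zdir [ 0. -0. -1.]
shift to [571.5, -368.7, 92.0] [-1.5 -1.4 89.2]
```

The finial is within about 1.5 mm of the wheel's centre (tip seen at (268,318), expected (266,316)). Now I'll grip the tin.

carry_out(targets=[[1, [-1.5, -1.4, 20], 0], [1, [-1.5, -1.4, 50], 0], [1, [-1.5, -1.4, 77], 0], [1, [-1.5, -1.4, 88], 0], [1, [-1.5, -1.4, 89], 0], [0.4, [-1.5, -1.4, 89], 0], [0.4, [-1.5, -1.4, 89], 0], [0.4, [-1.5, -1.4, 89], 0]], grip_force=60)

```text
time_s: 8.5
tcp_pos: [571.7, -369.2, 93.3]
tool_rot: [0.001, 0.514, 0.858, -0.0]
force: [-1.2, 0.8, 7.6]
grip_width: 62.6
```

```bash
python3 p.py 454.6 -136.9 190
```

```text
t 8.5 tcp [ 571.7 -369.2   93.3] yhead 28.17 j [ 0.55  1.13 -0.05  1.21  0.06  0.8   0.97] F [-1.2  0.8  7.6] w 62.6 zdir [ 0.001 -0.001 -1.   ]
shift to [454.6, -136.9, 190.0] [259.9   6.5 -97.1]
```

carry_out(targets=[[0.2, [0, 0, -30], 0], [0.2, [10, 0, -75], 0], [0.2, [45, 1, -97], 0], [0.2, [95, 2.5, -97], 0], [0.2, [150, 4, -97], 0], [0.2, [205, 5, -97], 0], [0.2, [245, 6, -97], 0], [0.2, [260, 6.5, -97], 0]])

```text
time_s: 9.5
tcp_pos: [453.9, -135.0, 189.7]
tool_rot: [0.0, 0.513, 0.858, 0.0]
force: [1.0, -0.7, -2.4]
grip_width: 62.8
```

```bash
python3 p.py 454.6 -136.9 103.5;python3 - <<'E'
from h import *
ci=r.camera_info("wrist");im=r.grab_frame("wrist");save("w5.png",im)
E
```

```text
t 9.5 tcp [ 453.9 -135.   189.7] yhead 28.28 j [ 0.23  0.76 -0.01  1.98  0.01  0.41  0.7 ] F [ 1.  -0.7 -2.4] w 62.8 zdir [ 0.001  0.    -1.   ]
shift to [454.6, -136.9, 103.5] [-2.  -0.4 86.2]
```

View pics/w5.png

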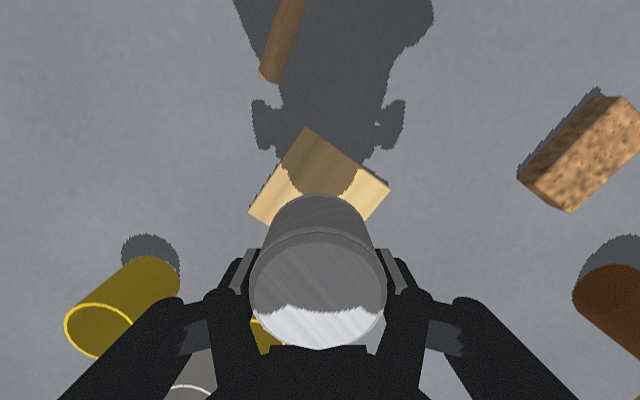

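The tin is held level in the jaws, with the tile below it at about (318,185).

carry_out(targets=[[0.2, [0, 0, 20], 0], [0.2, [0, 0, 45], 0], [0.2, [0, 0, 66], 0], [0.2, [0, 0, 76], 0], [0.2, [0, 0, 78], 0], [0.2, [0, 0, 78], 0], [0.2, [0, 0, 78], 0], [0.2, [0, 0, 78], 0]])

```text
time_s: 10.55
tcp_pos: [454.5, -136.7, 111.3]
tool_rot: [0.0, 0.514, 0.858, 0.0]
force: [-0.3, 0.9, -2.4]
grip_width: 62.7
```

```bash
python3 p.py 454.6 -136.9 103
```

```text
t 10.55 tcp [ 454.5 -136.7  111.3] yhead 28.17 j [ 0.23  0.91 -0.01  2.02  0.02  0.21  0.7 ] F [-0.3  0.9 -2.4] w 62.7 zdir [ 0.001 -0.    -1.   ]
shift to [454.6, -136.9, 103.0] [-0.2  0.   8.3]
```

carry_out(targets=[[0.2, [0, 0, 5], 0], [0.2, [0, 0, 7.5], 0], [0.2, [0, 0, 8.3], 0], [0.2, [0, 0, 8.3], 0], [1, [0, 0, 8.3], 0], [1, [0, 0, 8.3], 0], [1, [0, 0, 8.3], 0], [1, [0, 0, 0], 0]])

```text
time_s: 11.55
tcp_pos: [454.1, -136.6, 110.9]
tool_rot: [-0.0, 0.514, 0.858, -0.0]
force: [-0.5, -0.6, 0.1]
grip_width: 85.4
```

```bash
python3 p.py 585 370 200
```

```text
t 11.55 tcp [ 454.1 -136.6  110.9] yhead 28.17 j [ 0.23  0.91 -0.01  2.02  0.02  0.21  0.7 ] F [-0.5 -0.6  0.1] w 85.4 zdir [-0.001  0.    -1.   ]
shift to [585.0, 370.0, 200.0] [384.9 354.5 -89.2]
```

carry_out(targets=[[1, [0, 0, -45], 0], [1, [20, 18, -90], 0], [1, [58, 53, -120], 0], [1, [100, 92, -125], 0], [1, [142, 131, -125], 0], [1, [184, 169, -125], 0], [1, [226, 208, -125], 0], [1, [268, 247, -125], 0]])

```text
time_s: 12.55
tcp_pos: [545.6, 218.1, 236.6]
tool_rot: [0.0, 0.514, 0.858, 0.0]
force: [1.2, 0.3, 0.0]
grip_width: 85.6
```

```bash
python3 p.py 585.3 370.2 180
python3 - <<'E'
from m import *
im=r.grab_frame("top");np.save("top2.npy",im);save("t2.png",cv2.resize(im[150:300,170:370],None,fx=4,fy=4))
save("t2b.png",cv2.resize(im[170:300,340:490],None,fx=4,fy=4,interpolation=cv2.INTER_CUBIC))
measure(im,r.camera_info("top"),dict(tinplaced=("bright",(350,215,402,262),70),tub=("bright",(444,232,478,258),75)))
E
```

```text
t 12.55 tcp [545.6 218.1 236.6] yhead 28.18 j [-0.49  0.81  0.11  1.53 -0.11  0.81  0.16] F [1.2 0.3 0. ] w 85.6 zdir [ 0.  0. -1.]
shift to [585.3, 370.2, 180.0] [115.3 106.8  56.6]
tinplaced circ [ 453.2 -136.    64.6] ell [ 452.9 -136.6   60.9   63.6] rect [ 452.1 -136.7   59.4   61.9   88.8] cent [ 452.9 -136.5]
tub circ [ 434.4 -359.7   63. ] ell [ 434.3 -359.4   60.8   62.4] rect [ 435.2 -360.2   61.8   58.8   89.3] cent [ 434.5 -359.5]
```

View pics/t2b.png

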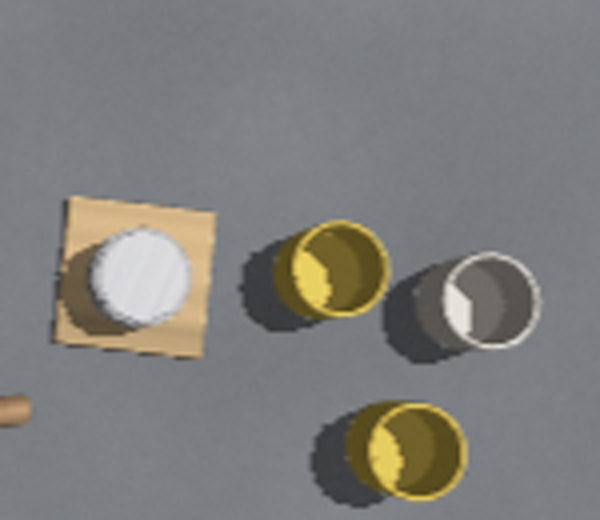

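The tin's lid centre measures (453,-136.5), against the tile's (454.6,-136.9), so it is good to about 1.5 mm. On to the tape.

carry_out(targets=[[1, [35, 33, 5], 0], [1, [72, 67, 25], 0], [1, [100, 93, 45], 0], [1, [113, 105, 55], 0], [1, [115.3, 106.8, 57], 0], [1, [115.3, 106.8, 57], 0], [1, [115.3, 106.8, 57], 0], [1, [115.3, 106.8, 57], 0]])

```text
time_s: 13.6
tcp_pos: [585.5, 367.7, 179.5]
tool_rot: [0.0, 0.514, 0.858, 0.0]
force: [0.2, 0.3, -0.4]
grip_width: 85.5
```

```bash
python3 p.py 585.3 370.2 75
python3 - <<'E'
from m import *
ci=r.camera_info("wrist");im=r.grab_frame("wrist");save("w6.png",im)
print(proj(ci,(585.3,370.2,24)))
measure(im,ci,dict(tape=("bright",(270,150,370,260),24)))
E
```

```text
t 13.6 tcp [585.5 367.7 179.5] yhead 28.14 j [-0.66  1.05  0.14  1.12 -0.14  0.98 -0.02] F [ 0.2  0.3 -0.4] w 85.5 zdir [ 0.001  0.    -1.   ]
shift to [585.3, 370.2, 75.0] [  2.3   0.9 104.5]
[318.68727115 206.07990965]
tape circ [585.2 370.6  59.6] ell [585.3 370.6  58.3  59.3] rect [584.9 370.6  57.8  58.8  30.5] cent [585.3 370.6]
```

View pics/w6.png

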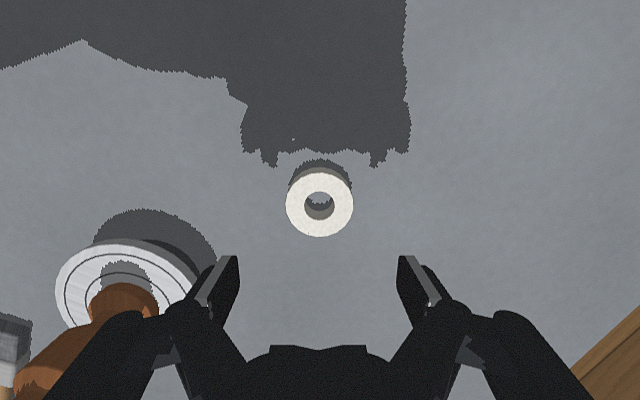

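Both cameras put the tape at (585.3, 370.4); it shows at (319,205). I'm going down to grip it.

carry_out(targets=[[1, [2.3, 0.9, 20], 0], [1, [2.3, 0.9, 50], 0], [1, [2.3, 0.9, 80], 0], [1, [2.3, 0.9, 98], 0], [1, [2.3, 0.9, 104], 0], [1, [2.3, 0.9, 104.5], 0], [1, [2.3, 0.9, 104.5], 0], [1, [2.3, 0.9, 104.5], 0]])

```text
time_s: 14.65
tcp_pos: [585.2, 370.8, 75.1]
tool_rot: [0.0, 0.514, 0.858, 0.0]
force: [-0.5, -0.1, 0.8]
grip_width: 85.2
```

carry_out(targets=[[0.5, [0, 0, 0], 0], [0.5, [0, 0, 0], 0], [0.5, [0, 0, 0], 0], [0.5, [0, 0, 0], 0], [0.4, [0, 0, -10], 0], [0.4, [0, 0, -35], 0], [0.4, [0, 0, -70], 0], [0.4, [0, 0, -90], 0]], grip_force=35)

```text
time_s: 15.65
tcp_pos: [585.3, 370.9, 166.5]
tool_rot: [0.0, 0.514, 0.858, 0.001]
force: [-0.1, -0.4, -0.7]
grip_width: 59.7
```

```bash
python3 p.py 454 -136.7 230
python3 - <<'E'
from m import *
ci=r.camera_info("wrist");im=r.grab_frame("wrist");save("w7.png",im)
E
```

```text
t 15.65 tcp [585.3 370.9 166.5] yhead 28.17 j [-0.66  1.06  0.14  1.12 -0.15  0.96 -0.02] F [-0.1 -0.4 -0.7] w 59.7 zdir [ 0.002  0.001 -1.   ]
shift to [454.0, -136.7, 230.0] [-385.5 -355.2  -64.2]
```

View pics/w7.png

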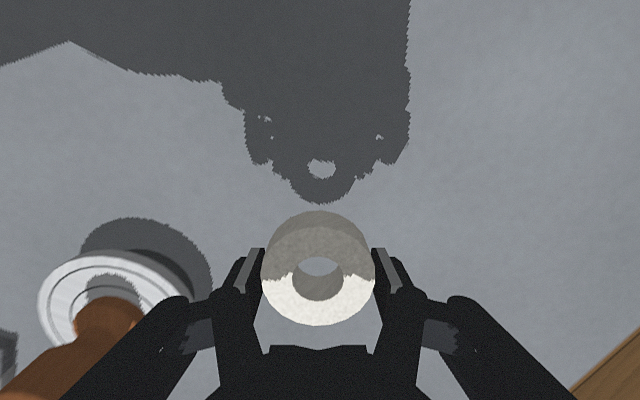

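The tape is held level. I'm carrying it over to the tin, high enough to clear the finial.

carry_out(targets=[[0.4, [0, 0, -30], 0], [0.4, [-15, -14, -65], 0], [0.4, [-50, -46, -78], 0], [0.4, [-90, -83, -78], 0], [0.4, [-132, -122, -78], 0], [0.4, [-174, -161, -78], 0], [0.4, [-216, -199, -78], 0], [0.4, [-258, -238, -78], 0]])

```text
time_s: 16.7
tcp_pos: [496.3, 29.3, 242.2]
tool_rot: [-0.0, 0.514, 0.858, -0.0]
force: [1.7, -1.5, -0.5]
grip_width: 59.1
```

```bash
python3 p.py 454 -136.7 180
```

```text
t 16.7 tcp [496.3  29.3 242.2] yhead 28.18 j [-0.16  0.69  0.07  1.85 -0.07  0.61  0.44] F [ 1.7 -1.5 -0.5] w 59.1 zdir [-0. -0. -1.]
shift to [454.0, -136.7, 180.0] [-126.3 -115.6   62.3]
```

carry_out(targets=[[0.4, [-40, -37, 5], 0], [0.4, [-80, -73, 25], 0], [0.4, [-110, -100, 48], 0], [0.4, [-123, -113, 60], 0], [0.4, [-126.3, -115.6, 62], 0], [0.4, [-126.3, -115.6, 62], 0], [0.4, [-126.3, -115.6, 62], 0], [0.4, [-126.3, -115.6, 62], 0]])

```text
time_s: 17.7
tcp_pos: [455.0, -134.4, 180.7]
tool_rot: [0.0, 0.513, 0.858, 0.0]
force: [1.1, 0.4, -1.0]
grip_width: 59.3
```

```bash
python3 p.py 454 -136.7 151
python3 - <<'E'
from m import *
im=r.grab_frame("wrist");save("w8.png",im)
E
```

```text
t 17.7 tcp [ 455.  -134.4  180.7] yhead 28.23 j [ 0.22  0.77  0.    1.98 -0.01  0.39  0.72] F [ 1.1  0.4 -1. ] w 59.3 zdir [ 0.001 -0.    -1.   ]
shift to [454.0, -136.7, 151.0] [-1.5 -2.  29.7]
```

View pics/w8.png

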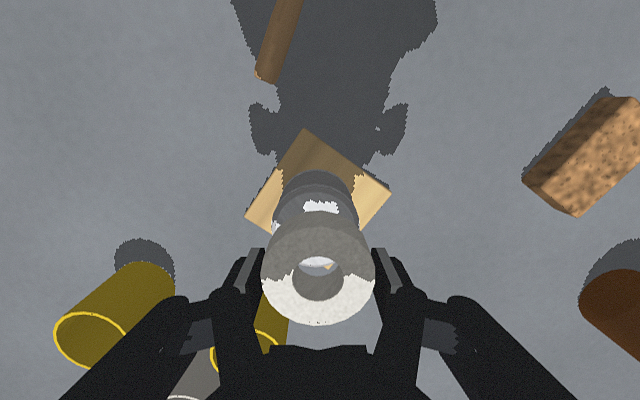

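carry_out(targets=[[0.4, [-0.5, -0.8, 10], 0], [0.4, [-0.5, -0.8, 20], 0], [0.4, [-0.5, -0.8, 27], 0], [0.4, [-0.5, -0.8, 29.5], 0], [0.4, [-0.5, -0.8, 30], 0], [0.4, [-0.5, -0.8, 30], 0], [0.4, [-0.5, -0.8, 30], 0], [0.4, [-0.5, -0.8, 30], 0]])

```text
time_s: 18.75
tcp_pos: [454.2, -135.8, 150.5]
tool_rot: [0.0, 0.514, 0.858, -0.0]
force: [0.1, 0.2, -0.1]
grip_width: 59.1
```

```bash
python3 p.py 454 -136.7 145.5
```

```text
t 18.75 tcp [ 454.2 -135.8  150.5] yhead 28.17 j [ 0.22  0.83  0.    2.   -0.01  0.31  0.72] F [ 0.1  0.2 -0.1] w 59.1 zdir [ 0. -0. -1.]
shift to [454.0, -136.7, 145.5] [-0.6 -0.6  5. ]
```

carry_out(targets=[[0.4, [-0.5, -0.5, 2], 0], [0.4, [-0.5, -0.5, 4], 0], [0.4, [-0.5, -0.5, 4.7], 0], [0.4, [-0.5, -0.5, 5], 0], [0.4, [-0.5, -0.5, 5], 0], [0.4, [-0.5, -0.5, 5], 0], [0.4, [-0.5, -0.5, 5], 0], [0.4, [-0.5, -0.5, 5], 0]])

```text
time_s: 19.75
tcp_pos: [454.0, -136.5, 145.4]
tool_rot: [0.0, 0.514, 0.858, -0.0]
force: [-0.2, 0.2, -0.1]
grip_width: 59.2
```

carry_out(targets=[[0.4, [0, 0, 0.5], 0], [0.4, [0, 0, 0.8], 0], [0.4, [0, 0, 1], 0], [0.4, [0, 0, 1], 0], [0.4, [0, 0, 1], 0], [0.4, [0, 0, 1], 0], [0.4, [0, 0, 1], 0], [0.4, [0, 0, 1], 0]])

```text
time_s: 20.75
tcp_pos: [454.0, -136.5, 145.0]
tool_rot: [0.0, 0.514, 0.858, 0.0]
force: [-3.1, 1.2, 16.7]
grip_width: 59.1
```

carry_out(targets=[[1, [0, 0, 0], 0], [1, [0, 0, 0], 0], [1, [0, 0, 0], 0], [1, [0, 0, -5], 0], [1, [0, 0, -25], 0], [1, [0, 0, -55], 0], [1, [0, 0, -75], 0], [1, [0, 0, -80], 0]])

```text
time_s: 21.75
tcp_pos: [454.2, -136.6, 225.5]
tool_rot: [0.001, 0.514, 0.858, 0.0]
force: [0.3, -0.4, -0.7]
grip_width: 85.6
```

```bash
python3 p.py 434.4 -359.5 200
python3 - <<'E'
from m import *
ci=r.camera_info("wrist");im=r.grab_frame("wrist");save("w9.png",im)
im=r.grab_frame("scene");save("s9.png",cv2.resize(im[160:280,130:330],None,fx=3,fy=3))
E
```

```text
t 21.75 tcp [ 454.2 -136.6  225.5] yhead 28.17 j [ 0.22  0.69  0.01  1.94 -0.01  0.51  0.72] F [ 0.3 -0.4 -0.7] w 85.6 zdir [ 0.002 -0.    -1.   ]
shift to [434.4, -359.5, 200.0] [-187.1 -122.7   25.6]
```

View pics/w9.png

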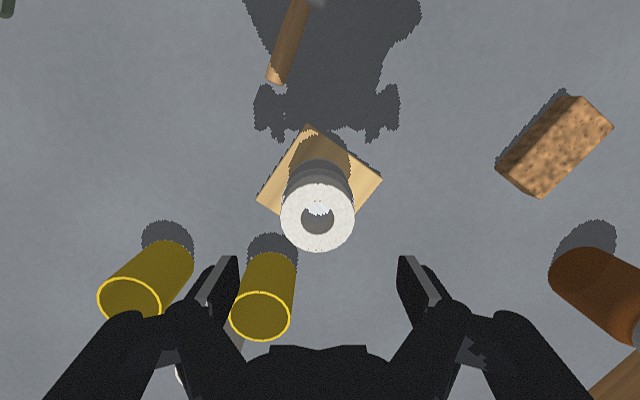

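View pics/s9.png

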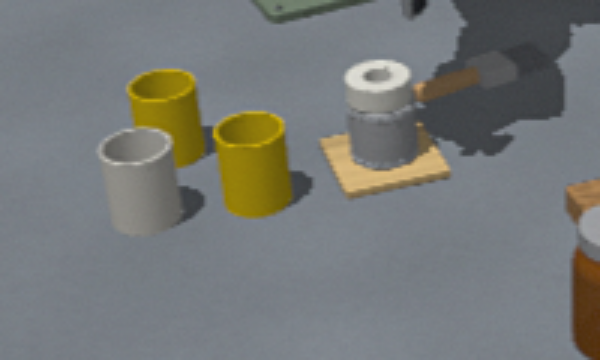

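The tape sits flat and centred on the tin, at (318,216) in the wrist view. In the scene crop the white tub at (140,180) is the one to move, since the other two are yellow.

carry_out(targets=[[1, [-25, -16, 0], 0], [1, [-70, -46, 3], 0], [1, [-115, -75, 8], 0], [1, [-155, -102, 16], 0], [1, [-180, -118, 24], 0], [1, [-187, -122.7, 26], 0], [1, [-187, -122.7, 26], 0], [1, [-187, -122.7, 26], 0]])

```text
time_s: 22.85
tcp_pos: [434.6, -358.1, 198.5]
tool_rot: [-0.0, 0.513, 0.858, 0.0]
force: [-0.4, 0.5, -0.7]
grip_width: 85.5
```

```bash
python3 p.py 434.4 -359.5 108
python3 - <<'E'
from m import *
ci=r.camera_info("wrist");im=r.grab_frame("wrist");save("w10.png",im)
print(proj(ci,(434.4,-359.5,75)))
measure(im,ci,dict(tub=("bright",(220,130,420,280),75)))
im=r.grab_frame("scene")
E
```

```text
t 22.85 tcp [ 434.6 -358.1  198.5] yhead 28.25 j [ 0.66  0.83 -0.06  1.65  0.07  0.66  1.06] F [-0.4  0.5 -0.7] w 85.5 zdir [ 0.  0. -1.]
shift to [434.4, -359.5, 108.0] [-1.2 -0.9 90.5]
[316.45672245 224.55621772]
tub circ [ 434.6 -357.8   61.7] ell [ 434.5 -357.8   60.9   61.3] rect [ 434.9 -358.9   60.7   59.2   20.9] cent [ 434.6 -358.1]
```

View pics/w10.png

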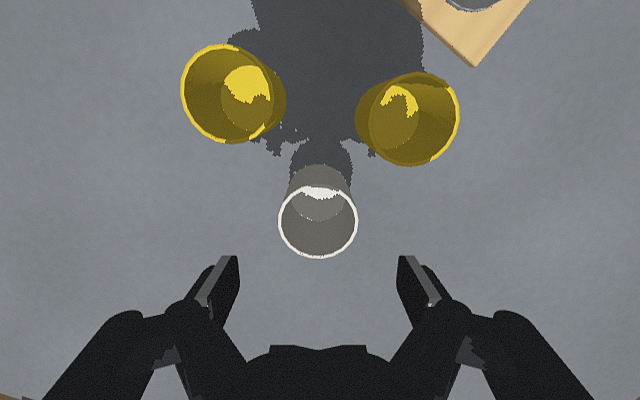

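Both cameras agree that the white tub is near (434.5,-358.7); its rim is centred at (318,222) in the wrist view. I'm gripping it gently.

carry_out(targets=[[1, [-0.3, -0.4, 20], 0], [1, [-0.3, -0.4, 50], 0], [1, [-0.3, -0.4, 78], 0], [1, [-0.3, -0.4, 90], 0], [1, [-0.3, -0.4, 91], 0], [0.5, [-0.3, -0.4, 91], 0], [0.5, [-0.3, -0.4, 91], 0], [0.5, [-0.3, -0.4, 91], 0]], grip_force=22)

```text
time_s: 23.95
tcp_pos: [434.2, -359.9, 108.6]
tool_rot: [0.001, 0.514, 0.858, -0.0]
force: [-0.3, 1.1, 7.6]
grip_width: 61.2
```

```bash
python3 p.py 465.8 36.4 270
```

```text
t 23.95 tcp [ 434.2 -359.9  108.6] yhead 28.17 j [ 0.66  0.98 -0.05  1.7   0.08  0.47  1.05] F [-0.3  1.1  7.6] w 61.2 zdir [ 0.001 -0.001 -1.   ]
shift to [465.8, 36.4, 270.0] [ 334.3  215.  -161.8]
```

carry_out(targets=[[0.5, [0, 0, -20], 0], [0.5, [0, 0, -55], 0], [0.5, [0, 0, -100], 0], [0.5, [10, 6, -135], 0], [0.5, [40, 26, -145], 0], [0.5, [85, 55, -145], 0], [0.5, [133, 86, -145], 0], [0.5, [181, 117, -145], 0]])

```text
time_s: 24.95
tcp_pos: [451.6, -143.3, 253.2]
tool_rot: [0.001, 0.514, 0.858, 0.0]
force: [1.5, 0.5, 0.9]
grip_width: 60.6
```

```bash
python3 p.py 466 36 150
```

```text
t 24.95 tcp [ 451.6 -143.3  253.2] yhead 28.15 j [ 0.25  0.64 -0.01  1.91  0.01  0.59  0.72] F [1.5 0.5 0.9] w 60.6 zdir [ 0.001 -0.    -1.   ]
shift to [466.0, 36.0, 150.0] [151.3  97.2 103.2]
```

carry_out(targets=[[0.5, [46, 30, 0], 0], [0.5, [92, 59, 0], 0], [0.5, [130, 83, 12], 0], [0.5, [148, 95, 45], 0], [0.5, [151.3, 97.2, 80], 0], [0.5, [151.3, 97.2, 100], 0], [0.5, [151.3, 97.2, 103], 0], [0.5, [151.3, 97.2, 103], 0]])

```text
time_s: 25.95
tcp_pos: [466.1, 34.2, 150.2]
tool_rot: [0.0, 0.514, 0.858, 0.0]
force: [-0.3, 0.8, -0.8]
grip_width: 61.2
```

carry_out(targets=[[0.5, [0, 0, 15], 0], [0.5, [0, 0, 28], 0], [0.5, [0, 0, 34], 0], [0.5, [0, 0, 36], 0], [0.5, [0, 0, 36], 0], [0.5, [0, 0, 36], 0], [0.5, [0, 0, 36], 0], [0.5, [0, 0, 36], 0]])

```text
time_s: 26.95
tcp_pos: [465.9, 34.3, 113.5]
tool_rot: [0.0, 0.514, 0.858, 0.0]
force: [-0.3, -0.5, -1.1]
grip_width: 61.3
```

```bash
python3 p.py 466 36 108
```

```text
t 26.95 tcp [465.9  34.3 113.5] yhead 28.17 j [-0.15  0.91  0.01  2.04 -0.06  0.19  0.41] F [-0.3 -0.5 -1.1] w 61.3 zdir [ 0. -0. -1.]
shift to [466.0, 36.0, 108.0] [1.4 0.9 5.5]
```

carry_out(targets=[[0.5, [1.4, 0.9, 1], 0], [0.5, [1.4, 0.9, 3], 0], [0.5, [1.4, 0.9, 4.5], 0], [0.5, [1.4, 0.9, 5.3], 0], [0.5, [1.4, 0.9, 5.3], 0], [0.5, [1.4, 0.9, 5.3], 0], [0.5, [1.4, 0.9, 5.3], 0], [0.5, [1.4, 0.9, 5.3], 0]])

```text
time_s: 27.95
tcp_pos: [465.9, 36.0, 108.5]
tool_rot: [0.0, 0.514, 0.858, 0.0]
force: [-2.6, 0.4, 15.0]
grip_width: 61.2
```

Contact is 15 N on the bench, so I'm releasing and rising.

carry_out(targets=[[1, [0, 0, 0], 0], [1, [0, 0, 0], 0], [1, [0, 0, 0], 0], [1, [0, 0, -5], 0], [1, [0, 0, -30], 0], [1, [0, 0, -60], 0], [1, [0, 0, -85], 0], [1, [0, 0, -90], 0]])

```text
time_s: 28.95
tcp_pos: [466.3, 36.0, 199.5]
tool_rot: [0.001, 0.514, 0.858, 0.001]
force: [-0.7, 1.1, -0.8]
grip_width: 85.7
```

```bash
python3 p.py 639.5 12.2 160
python3 - <<'E'
from m import *
ci=r.camera_info("wrist");im=r.grab_frame("wrist");save("w11.png",im)
measure(im,ci,dict(tub=("bright",(220,130,420,280),75)))
E
```

```text
t 28.95 tcp [466.3  36.  199.5] yhead 28.17 j [-0.16  0.73  0.03  1.99 -0.06  0.42  0.4 ] F [-0.7  1.1 -0.8] w 85.7 zdir [ 0.002  0.    -1.   ]
shift to [639.5, 12.2, 160.0] [-102.7  141.4   39.9]
tub circ [464.9  37.3  61.8] ell [465.   37.2  60.6  61.4] rect [465.3  36.5  60.7  58.8  22.3] cent [465.1  37. ]
```

View pics/w11.png

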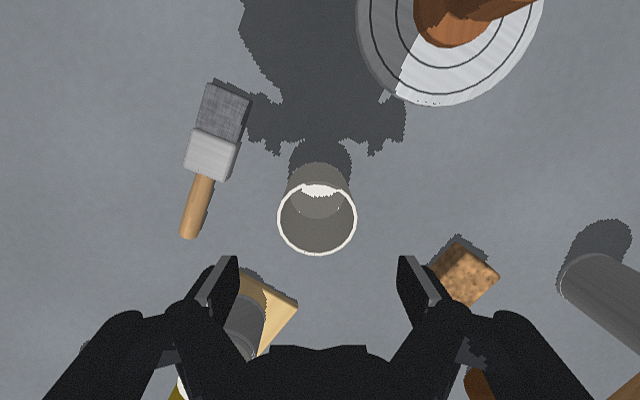

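The tub stands at about (465,37), against a target of (466,36.4). Now I'll hover over the block with the jaws turned across its short side.

carry_out(targets=[[1, [-10, 14, 0], 4], [1, [-30, 41, 0], 10], [1, [-55, 76, 5], 17], [1, [-80, 110, 20], 24], [1, [-98, 135, 35], 30], [1, [-102.7, 141.4, 40], 34], [1, [-102.7, 141.4, 40], 35.3], [1, [-102.7, 141.4, 40], 35.3]])

```text
time_s: 30.0
tcp_pos: [638.7, 12.3, 157.9]
tool_rot: [-0.0, 0.749, 0.662, -0.0]
force: [0.2, 0.1, 0.5]
grip_width: 85.6
```

```bash
python3 p.py 639.5 12.2 76
python3 - <<'E'
from m import *
ci=r.camera_info("wrist");im=r.grab_frame("wrist");save("w12.png",im)
print(proj(ci,(639.5,12.2,28)))
hsv=cv2.cvtColor(im,cv2.COLOR_RGB2HSV).astype(int)
m=(hsv[...,1]>70)&(hsv[...,2]>100)
c=blob(m,(200,120,430,260));print(cv2.boundingRect(c))
w=np.array([onz(ci,*p[0],28)[:2] for p in c]).astype(np.float32);print(cv2.minAreaRect(w))
ap=cv2.approxPolyDP(c,4,True)[:,0];print(ap.tolist(),[np.round(onz(ci,*p,28)[:2],1).tolist() for p in ap])
E
```

```text
t 30.0 tcp [638.7  12.3 157.9] yhead -7.07 j [-0.16  1.    0.22  1.38 -0.26  0.79  0.01] F [0.2 0.1 0.5] w 85.6 zdir [-0.001 -0.    -1.   ]
shift to [639.5, 12.2, 76.0] [ 0.   0.9 81.9]
[319.10092717 219.59229979]
(288, 158, 66, 102)
((641.3189697265625, 18.60778045654297), (83.07223510742188, 48.870941162109375), 83.13574981689453)
[[349, 158], [322, 169], [314, 163], [297, 171], [296, 163], [288, 164], [293, 171], [288, 180], [297, 189], [289, 192], [291, 259], [350, 259], [353, 185], [345, 176], [334, 176], [346, 163], [353, 181], [352, 167], [341, 162]] [[666.8, 57.4], [646.4, 51.7], [641.2, 56.8], [628.0, 52.5], [628.2, 58.4], [622.3, 58.4], [625.1, 52.8], [620.4, 46.6], [626.0, 38.9], [619.7, 37.3], [612.4, -19.6], [660.5, -25.5], [668.0, 36.8], [662.7, 44.4], [654.6, 45.4], [664.3, 54.0], [668.3, 39.9], [668.4, 50.5], [660.8, 55.2]]
```

View pics/w12.png

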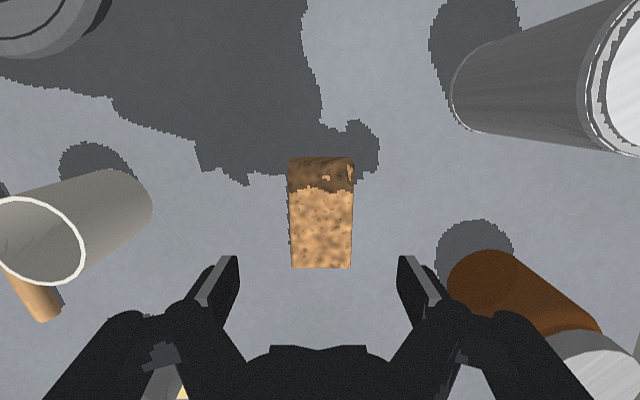

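Run:
```python
from m import *
ci=r.camera_info("wrist");im=cv2.cvtColor(cv2.imread("pics/w12.png"),cv2.COLOR_BGR2RGB)
hsv=cv2.cvtColor(im,cv2.COLOR_RGB2HSV).astype(int)
m=(hsv[...,1]>70)&(hsv[...,2]>100)
c=blob(m,(200,120,430,300))
w=np.array([onz(ci,*p[0],28)[:2] for p in c if p[0][1]>190]).astype(np.float32);print(cv2.minAreaRect(w))
m=(hsv[...,1]>70)&(hsv[...,2]>30)
c=blob(m,(260,120,380,300));print(cv2.boundingRect(c))
w=np.array([onz(ci,*p[0],28)[:2] for p in c]).astype(np.float32);print(cv2.minAreaRect(w))
# near end of top face: last row
print(onz(ci,321,268,28),onz(ci,321,165,28),onz(ci,321,158,28))
```

```text
((639.5279541015625, 2.4393157958984375), (65.80452728271484, 48.96871566772461), 83.06319427490234)
(287, 157, 67, 111)
((641.0172729492188, 15.190269470214844), (91.548583984375, 49.031856536865234), 83.14930725097656)
[635.99474829 -31.21861949  28.        ] [646.19268178  54.71992181  28.        ] [646.7973462   59.81546189  28.        ]
```

The block shows square in the jaws, spanning cols 288–353 and rows 157–268, with its long axis at 83.1° in both views and its centre near (640.5,12.7). I'm gripping it.

carry_out(targets=[[1, [-0.4, 1, 20], 0], [1, [-0.4, 1, 45], 0], [1, [-0.4, 1, 68], 0], [1, [-0.4, 1, 79], 0], [1, [-0.4, 1, 81], 0], [1, [-0.4, 1, 81], 0], [0.3, [-0.4, 1, 81], 0], [0.3, [-0.4, 1, 81], 0]], grip_force=40)

```text
time_s: 31.05
tcp_pos: [640.2, 11.7, 77.5]
tool_rot: [0.0, 0.75, 0.662, 0.0]
force: [-0.5, -0.4, 0.1]
grip_width: 51.6
```

carry_out(targets=[[0.3, [0, 0, 0], 0], [0.3, [0, 0, 0], 0], [0.3, [0, 0, -10], 0], [0.3, [0, 0, -35], 0], [0.3, [0, 0, -60], 0], [0.3, [0, 0, -75], 0], [0.3, [0, 0, -80], 0], [0.3, [0, 0, -80], 0]])

```text
time_s: 32.05
tcp_pos: [640.0, 11.7, 156.8]
tool_rot: [-0.0, 0.75, 0.662, -0.0]
force: [0.3, -0.5, -1.6]
grip_width: 49.3
```

```bash
python3 p.py 607.3 209.8 157
python3 - <<'E'
from m import *
ci=r.camera_info("wrist");im=r.grab_frame("wrist");save("w13.png",im)
E
```

```text
t 32.05 tcp [640.   11.7 156.8] yhead -7.12 j [-0.16  1.    0.22  1.38 -0.26  0.79  0.01] F [ 0.3 -0.5 -1.6] w 49.3 zdir [-0. -0. -1.]
shift to [607.3, 209.8, 157.0] [192.5 -57.   -0.2]
```

View pics/w13.png

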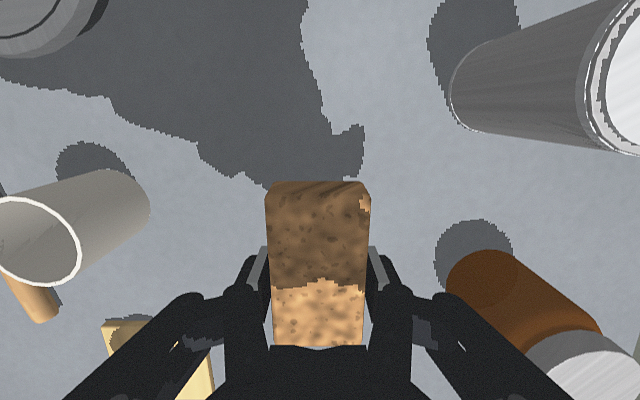

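The block is held square. I'm carrying it behind the wheel and turning it 7.1° so it sits straight.

```bash
python3 p.py 607.8 208.8 110
```

```text
t 32.1 tcp [639.8  11.7 156.5] yhead -7.13 j [-0.16  1.    0.22  1.38 -0.26  0.79  0.01] F [ 0.8  1.  -1.4] w 49.1 zdir [-0.001 -0.    -1.   ]
shift to [607.8, 208.8, 110.0] [191.6 -56.2  46.5]
```

carry_out(targets=[[0.3, [25, -7, 0], -1], [0.3, [70, -20, 0], -3], [0.3, [120, -35, 0], -5], [0.3, [165, -48, 5], -6.5], [0.3, [187, -55, 20], -7.1], [0.3, [191.6, -56.2, 38], -7.1], [0.3, [191.6, -56.2, 46], -7.1], [0.3, [191.6, -56.2, 46], -7.1]])

```text
time_s: 33.1
tcp_pos: [608.3, 207.0, 110.4]
tool_rot: [0.0, 0.708, 0.706, -0.001]
force: [0.4, 0.5, -1.3]
grip_width: 49.2
```

carry_out(targets=[[0.3, [0, 0, 10], 0], [0.3, [0, 0, 20], 0], [0.3, [0, 0, 25], 0], [0.3, [0, 0, 27], 0], [0.3, [0, 0, 27], 0], [0.3, [0, 0, 27], 0], [0.3, [0, 0, 27], 0], [0.3, [0, 0, 27], 0]])

```text
time_s: 34.1
tcp_pos: [608.1, 208.8, 84.2]
tool_rot: [0.0, 0.707, 0.707, 0.0]
force: [0.2, -0.4, -0.6]
grip_width: 49.3
```

```bash
python3 p.py 607.8 208.8 77
```

```text
t 34.1 tcp [608.1 208.8  84.2] yhead -0.03 j [-0.47  1.11  0.2   1.38 -0.29  0.67 -0.15] F [ 0.2 -0.4 -0.6] w 49.3 zdir [ 0. -0. -1.]
shift to [607.8, 208.8, 77.0] [ 0.  -0.3  7.2]
```

carry_out(targets=[[0.3, [0, 0, 3], 0], [0.3, [0, 0, 5], 0], [0.3, [0, 0, 6.5], 0], [0.3, [0, 0, 7.3], 0], [0.3, [0, 0, 7.3], 0], [0.3, [0, 0, 7.3], 0], [0.3, [0, 0, 7.3], 0], [0.3, [0, 0, 7.3], 0]])

```text
time_s: 35.1
tcp_pos: [608.0, 208.7, 77.7]
tool_rot: [-0.0, 0.707, 0.707, -0.0]
force: [-6.2, -2.0, 18.4]
grip_width: 49.4
```

Contact is 18 N. I'm opening part way, then rising.

carry_out(targets=[[0.75, [0, 0, 0], 0], [0.75, [0, 0, 0], 0], [0.75, [0, 0, 0], 0], [0.75, [0, 0, -5], 0], [0.75, [0, 0, -30], 0], [0.75, [0, 0, -70], 0], [0.75, [0, 0, -105], 0], [0.75, [0, 0, -120], 0]])

```text
time_s: 36.1
tcp_pos: [608.5, 208.9, 198.9]
tool_rot: [0.001, 0.707, 0.707, 0.001]
force: [-0.4, 0.0, -1.2]
grip_width: 63.7
```

```bash
python3 p.py 560 400 250
```

```text
t 36.1 tcp [608.5 208.9 198.9] yhead -0.03 j [-0.49  0.95  0.25  1.34 -0.26  0.88 -0.18] F [-0.4  0.  -1.2] w 63.7 zdir [ 0.002  0.001 -1.   ]
shift to [560.0, 400.0, 250.0] [191.2 -48.5 -51.1]
```

Next I'll move aside, out of the top camera's view.

carry_out(targets=[[1, [15, 0, -20], 0], [1, [55, -8, -45], 0], [1, [105, -22, -55], 0], [1, [155, -38, -55], 0], [1, [195, -50, -55], 0], [1, [220, -60, -55], 0], [1, [230, -65, -55], 0], [1, [230, -65, -55], 0]])

```text
time_s: 37.1
tcp_pos: [543.2, 438.5, 251.4]
tool_rot: [0.0, 0.707, 0.707, -0.0]
force: [-0.2, -1.0, -0.4]
grip_width: 85.5
```

Run:
```python
from m import *
im=r.grab_frame("top");np.save("top3.npy",im);ci=r.camera_info("top")
save("t3.png",im);save("t3a.png",cv2.resize(im[150:290,210:410],None,fx=4,fy=4,interpolation=cv2.INTER_CUBIC))
measure(im,ci,dict(tape=("bright",(350,215,402,262),94),tub=("bright",(284,215,330,258),75),block=("wood",(215,160,275,198),28),tile=("wood",(350,215,402,262),10),wheel=("bright",(210,200,280,265),45)))
im=r.grab_frame("scene");save("s10.png",im)
```

```text
tape circ [ 452.6 -136.    63.8] ell [ 453.1 -137.7   57.3   61.7] rect [ 451.1 -137.9   55.8   60.8   88.7] cent [ 453.3 -137.7]
tub circ [465.   36.5  62.7] ell [465.   36.7  60.2  62. ] rect [465.4  36.2  59.3  59.2  89.4] cent [465.1  36.5]
block circ [605.3 208.3 100. ] ell [606.3 204.4  61.4 118. ] rect [606.  209.3  89.9  49.2  89.3] cent [605.9 209.1]
tile circ [ 455.8 -136.6  137.5] ell [ 454.8 -136.   122.6  129.7] rect [ 454.7 -136.9  100.    99.3   82.7] cent [ 454.7 -136.8]
wheel circ [477.1 209.7 130.5] ell [477.5 209.7 127.5 128.7] rect [4.782e+02 2.098e+02 1.268e+02 1.269e+02 1.000e-01] cent [477.5 209.6]
```

View pics/t3.png

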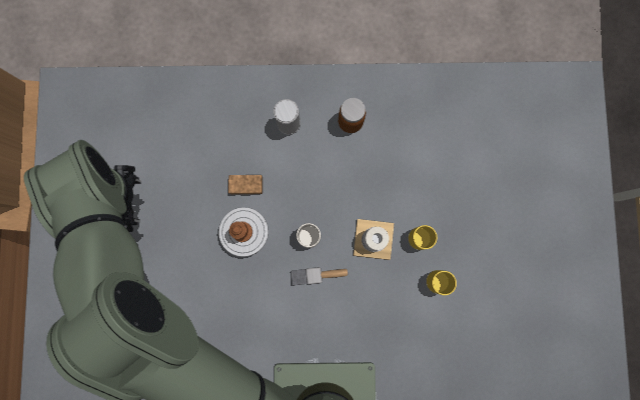

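View pics/t3a.png

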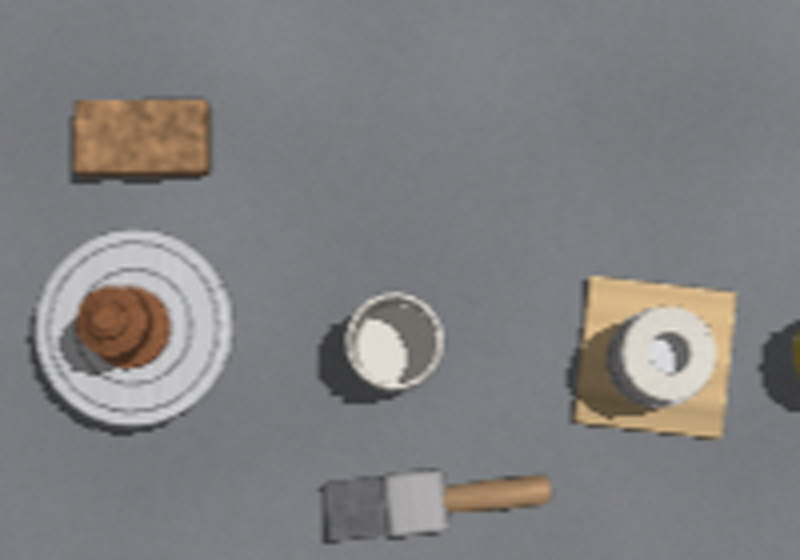

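View pics/s10.png

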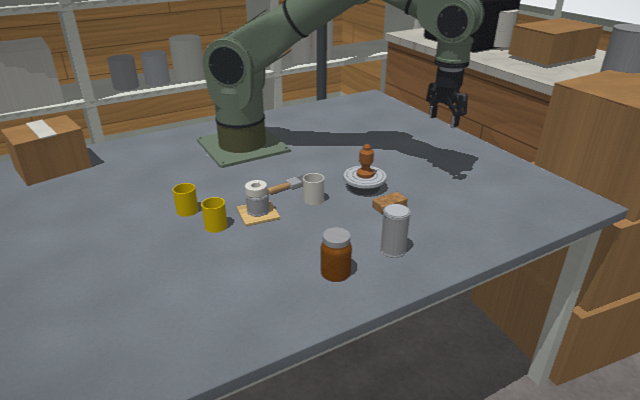

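The final views show everything in place: block (140,137), finial on the wheel (120,327), tub (395,342) and tape on tin on tile (668,355) in the enlarged top crop. The tall tin, jar, brush and yellow tubs look unmoved. I'm handing in.

```bash
python3 -c "
from plant import r
print(r.job_done())"
```

```text
the job is handed in; nothing more can be done
None
```

The bench is set out as asked and handed in after about 37 s, with the gripper clear of everything. I placed the pieces in the listed order: finial, low tin, tape, tub, block.

These are the last top-camera checks; the calibration is only good to about 2 mm:

| Piece | Measured | Meant to be |
|---|---|---|
| Finial | about 1–2 mm off the wheel centre, upright | centre of the wheel |
| Low tin | (453.2, -136.5), measured before the tape went on | tile centre (454.7, -136.9) |
| Tape | about (453, -137), flat on the lid | tin centre (453.2, -136.5) |
| Tub | (465, 36.6) | midpoint (466, 36.4) |
| Block | gap about 39 mm, 0.7° off straight, sideways error under 1 mm | 40 mm gap, straight |

- **Left alone:** the tall tin, jar, brush and both yellow tubs look unmoved. I checked this by eye only.
- **Disagreements:** the wrist and top cameras differed by up to about 2.7 mm on the tin before I gripped it, and by less on the tub and block. The tin still ended up within about 1.5 mm of the tile centre. The block's gap includes a correction of about 0.5 mm for the side face the camera sees.
- **Forces:** the highest reading I saw was about 18 N, as the block touched the bench.

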